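Dock the practice board of a keyhole-surgery trainer

TASK

Slide the white-and-blue practice board across the bench into the docking corner, keeping it flat on the bench, until it sits square and fully home against both metal fences. Then swing the orange keeper arm over the board until it stops, and leave it there. Leave the other loose things on the bench (grasper, bowl, tape, jar, screwdriver) where they are.

Things in the scene. Friction and masses are not known exactly. Their poses are not given: they have to be found in the camera images.
- board: the practice board: a flat white slab with a blue top carrying six coloured dots, 110 mm (its x) x 150 mm (its y) x 28 mm high, 0.3 to 0.65 kg, lying loose on the bench; too wide to grasp. Origin at the centre of its underside, z up.
- dock: docking corner fixed to the bench: two aluminium fences 24 mm high, 14 mm thick; yellow tape marks its open -x and -y sides. Origin: on the bench, where the docked board's origin lies, axes parallel to the docked board's. Inner face of the far fence at x = 55 mm (y -82 to 94 mm), of the side fence at y = 75 mm (x -55 to 69 mm).
- keeper (a joint): angle (rad) of the orange keeper arm about a vertical pin outside the side fence; grows anticlockwise from above. In dock axes: 0 = swung back, pointing along (-0.83, 0.56); 0.6 = along -x; 2.17 = its stop, along -y, over the board. Stays where left; about 1 N at the knob moves it. A bar 22 mm wide, 33 to 43 mm above the bench: it passes 5 mm over the board.
- keeper_knob (a point): centre of the top of the upright black knob near the end of the keeper arm: 18 mm across, standing from the arm's top (43 mm above the bench) up to 87 mm; 100 mm from the pin.
- keeper_pivot (a point): the keeper's pin axis, at the arm's top surface (43 mm above the bench): 107 mm from the dock's origin along the dock's +y.
- grasper: bystander, leave alone: laparoscopic grasper lying flat: dark shaft, yellow tip, white handle with two blue finger loops, about 350 x 110 x 18 mm; origin at its underside.
- bowl: bystander, leave alone: round steel bowl, 104 mm across, 42 mm high; origin at its underside.
- tape: bystander, leave alone: roll of black tape lying flat, 90 mm across, 24 mm high; origin at its underside.
- jar: bystander, leave alone: white closed jar, 60 mm across, 75 mm high; origin at its underside.
- driver: bystander, leave alone: red-handled screwdriver lying flat, 190 mm long; origin at its underside.
Not all that is in view belongs to the job. What is shaped like the board but green, pink or yellow is not meant.

How it is judged:
By the outcome, as a careful person would: the job done as asked, in the order asked, and still so for the second after the job is handed in, with the robot touching nothing.
It also fails if it takes over 67 s, if anything falls off the work surface, if the arm or the gripper's body presses on something with over 40 N, if the wrist force passes 120 N, or if a joint passes its speed limit or range.

ROBOT

A 6-joint arm with a two-finger parallel gripper is mounted at the origin on the work surface. World frame = base frame: x ahead of the robot, y to its left, z up, the work surface at z = 0. Lengths are in m, angles in rad, forces in N, time in s.
With the tool pointing down it reaches from about 0.325 to 1 m from the base axis. Payload 5.1 kg.
Tool frame: the origin (TCP) lies at the very end of the fingers, on their centre line; the grasp point (between the pads) lies 19 mm behind it; z points along the fingers, y is the direction in which the jaws open and shut (so a half turn about z gives the same grasp; the last joint's range is limited). The gripper opens to 85 mm and grips with 20 to 120 N. Pads are 22 mm wide; open, the fingers measure 114 mm over their backs; the gripper's body (76 mm by 85 mm) begins 54 mm behind the grasp point. The pads swing forward as they close: fully open they stand 13 mm farther back than shut.
Start: joints at [-1.23, 0.124, 1.65, -0, 1.367, -0.083], TCP at [0.267, -0.592, 0.231] pointing down, gripper open.
Joint ranges: [-2.61, 2.61], [-1.02, 2.33], [0.03, 2.71], [-1.35, 4.49], [0.32, 2.68], [-2.91, 2.91]. Speed limits (rad/s): [2.57, 2.57, 3.14, 3.14, 3.14, 3.14].

INTERFACE

Orientations are given as a unit quaternion [w, x, y, z].
In Python, from rig import arm gives the robot as it stands.
- The arm moves only by the tool arm_command, never from a script. Its argument "increments" is a list that holds one entry, the list of rows, each a list of 4 numbers: the shift along the tool's x, y, z in mm, then the turn about the tool's z in rad. In form: [[[dx, dy, dz, spin], ...]]. A call has 1 to 20 rows; each row is the pose to reach, as a shift and turn from the pose commanded when the call began, along the tool's axes at that moment; what a row does not reach only later rows make up. A row lasts 1/12 s, in which the tool goes at most 41.7 mm and 7.16 degrees, less where a joint would pass 70% of its speed; a pose out of reach is approached as far as the arm can. A call with a gripper value outside its range is refused whole. "hand" is the opening, from 0 (shut) to 1 (fully open), set as the call begins (left out, the last holds). The fingers move at their own pace and stop on an object; the grip force is fixed at half the most. Time passes only in rows, so rows that repeat a pose let the fingers close. It gives the time, the measured TCP pose, the force and the opening at its end, in the units of the state.
- arm.observe(): the state, without advancing time (a new reading comes with each control period).
- arm.capture(name): name is "scene" or "top" or "wrist"; returns a dict with "frame" (400x640x3 uint8, red, green, blue), "z_map" (400x640 float32, m along the optical axis (not along the pixel's ray), 0 where there is no reading), "fx", "fy", "cx", "cy" (pixels), "distortion" ([k1, k2, p1, p2, k3] as OpenCV has them; the pictures are not rectified), "R" (3x3) and "t" (3): a world point X has camera coordinates R X + t; the wrist camera has in their place "T_tool_cam" (4x4, takes a point from camera to tool coordinates, whose origin is the TCP and whose axes are the flange's). Camera axes: x right, y down, z forward; pixel columns grow to the right and rows downward; lengths in m; the calibration is good to about 2 mm. A picture is of the moment at which its call begins: read the wrist's pose just before it.
- arm.close_job(): hands the job in, once; it reports no verdict.
Trained networks look in a picture, given as the dict that the camera call returned (one of the last four; its "shot" number tells which), for a name from the list of things; names that differ only in an ending like _2 or _b are one class to them, and where a whole thing is asked for, a point or a joint stands for the part that bears it (a point fixed in the world has none). Each returns a list of dicts, best first, with "conf" (0 to 1); they miss things now and then, are a little off and sometimes report something else, mostly with a low value. They report only what shows in the picture. A call takes as long as a camera call. They do not tell look-alikes from the thing itself.
- arm.search_frame(picture, label): "box" ([left, top, width, height] in pixels, round what is visible of it).
- arm.cut_out(picture, label): "pixels" (400x640 bool, what is visible of it) and "box" ([left, top, width, height] in pixels, round what is visible of it).
- arm.mark_of(picture, label): "pixel" ([row, column] in pixels: a listed point, or the origin of a listed thing).
The state is a dict: "t": time; "qpos": joint angles; "dq": joint speeds; "joint_efforts": joint torques, N m; "position": TCP position; "eef_rot": TCP orientation; "contact_force": force on the tool from outside, world axes, zero at the start; "wrist_torque": the same for the moment, N m; "grip_width": finger opening in m.
Only numpy, scipy, OpenCV 4.12 (cv2) and the standard library are available. Lean on these libraries where they do the work, as an engineer would, in place of code of your own. Each camera call takes 0.05 s, during which the arm holds its last target.

## Working session

There is one attempt and no reset: what is moved stays moved. The work goes in short steps, Python scripts to look and compute and a tool call to move; the robot and the scene stay as the last step left them, time stands still between calls to the robot, and variables do not carry over. Pictures are saved under pics/ and viewed, and the job is handed in when it is done.

Besides the shell and the picture viewer there is one more tool, called after "Request:" as name(argument=value, ...), one argument or row to a line, values as JSON. arm_command: Moves the arm, as the interface text tells. Its arguments: {"type":"object","properties":{"increments":{"type":"array"},"hand":{"type":"number"}},"required":["increments"]}

```bash
mkdir -p pics; ls
cat > h.py <<'E'
import numpy as np, cv2, pickle
from rig import arm
def save(c,name):
    cv2.imwrite('pics/'+name+'.png', c['frame'][:,:,::-1])
def K(c): return np.array([[c['fx'],0,c['cx']],[0,c['fy'],c['cy']],[0,0,1.]])
def px2w(c,row,col,z=None,depth=None):
    u=cv2.undistortPoints(np.array([[[col,row]]],float),K(c),np.array(c['distortion'],float))[0,0]
    R=np.array(c['R']);t=np.array(c['t'])
    d=R.T@np.array([u[0],u[1],1.]);o=-R.T@t
    if z is not None: return o+d*(z-o[2])/d[2]
    return o+d*depth
def w2px(c,X):
    rv=cv2.Rodrigues(np.array(c['R'],float))[0]
    p=cv2.projectPoints(np.array(X,float).reshape(-1,1,3),rv,np.array(c['t'],float),K(c),np.array(c['distortion'],float))[0]
    return p[:,0]
E
python3 - <<'E'
from h import *
print(arm.observe())
for n in ['scene','top']:
    c=arm.capture(n); save(c,n+'0'); pickle.dump(dict(c),open(n+'0.pkl','wb'))
    for l in ['board','dock','keeper','keeper_knob','keeper_pivot']:
        try:
            r=arm.mark_of(c,l); print(n,l,r[:3])
        except Exception as e: print(n,l,e)
E
```

```text
pics
{'t': 0.0, 'qpos': array([-1.22958543e+00,  1.24485291e-01,  1.65170713e+00,  4.35080039e-06,
        1.36750439e+00, -8.26065039e-02]), 'dq': array([ 8.19614284e-04,  8.76413591e-05,  1.63659110e-04, -9.87709143e-04,
        5.86484735e-04, -2.13974113e-04]), 'joint_efforts': array([ 1.55412370e-03, -4.23606169e+01, -3.65451157e+01,  4.44576301e-05,
        7.04586797e-03, -1.92137105e-05]), 'position': array([ 0.26706828, -0.59191224,  0.23004627]), 'eef_rot': array([-1.04356909e-03,  9.77630797e-01,  2.10325741e-01, -1.33544769e-04]), 'contact_force': array([-0.07526858, -0.99240673, -0.06604395]), 'wrist_torque': array([ 0.02525964, -0.01985453,  0.00694384]), 'grip_width': 0.08583123784943655}
scene board [{'pixel': [256.6, 324.3], 'conf': 0.88}, {'pixel': [232.4, 202.2], 'conf': 0.72}, {'pixel': [180.8, 316.4], 'conf': 0.66}]
scene dock [{'pixel': [198.3, 374.6], 'conf': 0.94}]
scene keeper it knows: board, bowl, dock, driver, grasper, jar, keeper_knob, keeper_pivot, tape
scene keeper_knob [{'pixel': [152.3, 370.9], 'conf': 0.56}]
scene keeper_pivot [{'pixel': [172.4, 384.1], 'conf': 0.67}]
top board [{'pixel': [164.3, 382.1], 'conf': 0.83}, {'pixel': [234.3, 283.3], 'conf': 0.83}, {'pixel': [234.2, 371.5], 'conf': 0.81}]
top dock []
top keeper it knows: board, bowl, dock, driver, grasper, jar, keeper_knob, keeper_pivot, tape
top keeper_knob [{'pixel': [185.0, 216.0], 'conf': 0.59}]
top keeper_pivot []
```

View pics/scene0.png

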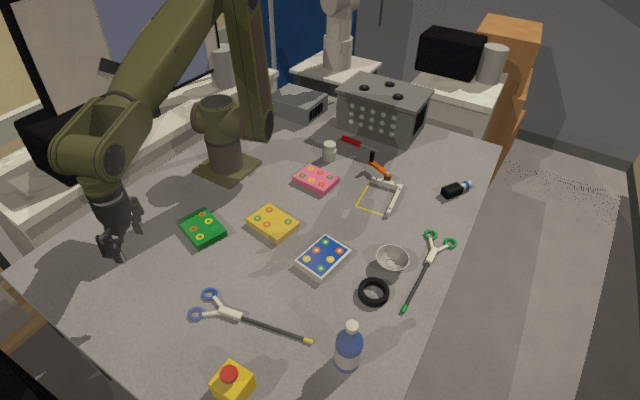

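View pics/top0.png

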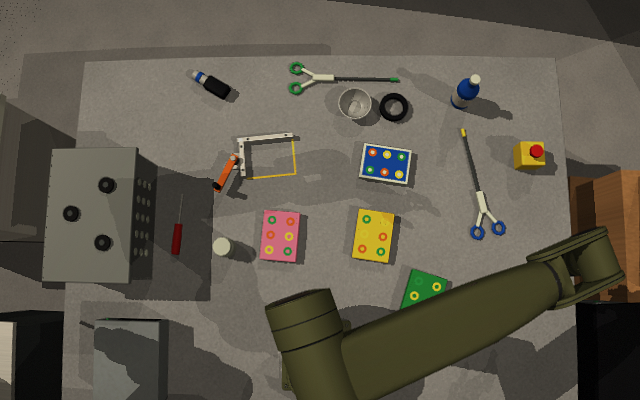

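Run:
```python
from h import *
c=pickle.load(open('top0.pkl','rb'))
for r,k in [(200,320),(200,420),(100,320)]: print(px2w(c,r,k,z=0))
im=c['frame'][:,:,::-1]
cv2.imwrite('pics/topdock.png',cv2.resize(im[120:205,200:310],None,fx=7,fy=7,interpolation=cv2.INTER_CUBIC))
cv2.imwrite('pics/topboard.png',cv2.resize(im[135:195,345:425],None,fx=8,fy=8,interpolation=cv2.INTER_CUBIC))
s=pickle.load(open('scene0.pkl','rb'))
im=s['frame'][:,:,::-1]
cv2.imwrite('pics/scenedock.png',cv2.resize(im[140:225,330:430],None,fx=7,fy=7,interpolation=cv2.INTER_CUBIC))
```

```text
[ 0.46688494 -0.01204381  0.        ]
[ 0.46608622 -0.32152631  0.        ]
[ 0.79164048 -0.01167241  0.        ]
```

View pics/topdock.png

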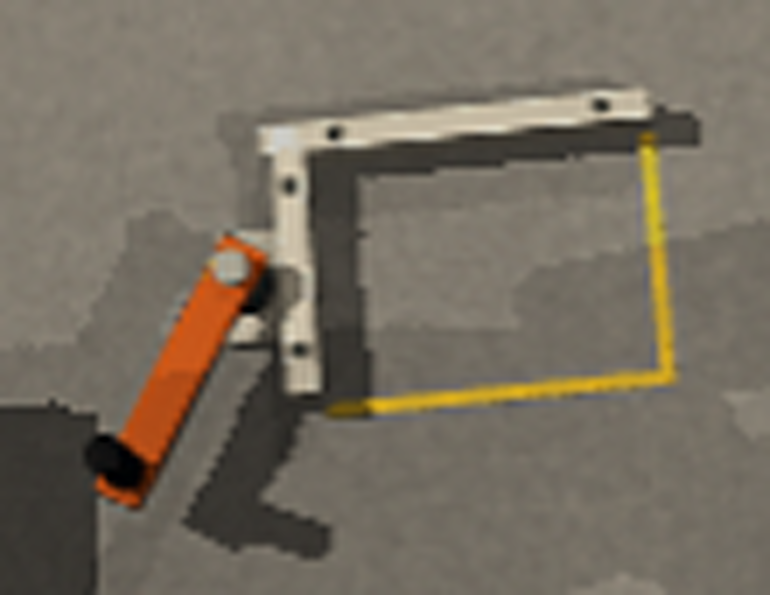

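View pics/topboard.png

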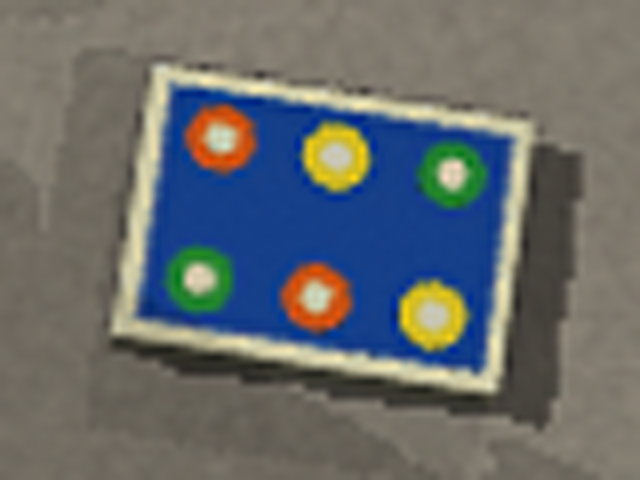

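View pics/scenedock.png

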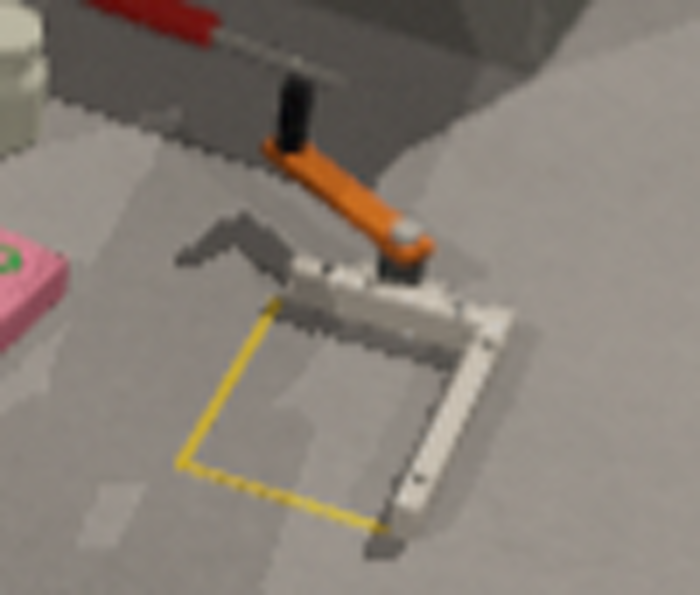

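```bash
cat > meas.py <<'E'
from h import *
def board(c,z=0.028,verbose=True):
    hsv=cv2.cvtColor(c['frame'],cv2.COLOR_RGB2HSV)
    m=((hsv[:,:,0]>105)&(hsv[:,:,0]<128)&(hsv[:,:,1]>140)&(hsv[:,:,2]>50)).astype(np.uint8)
    return m
E
python3 - <<'E'
from h import *
c=pickle.load(open('top0.pkl','rb'))
print('cam',-np.array(c['R']).T@c['t'])
def cr(x,y,x0,y0,s,z):
    return px2w(c,(y+.5)/s-.5+y0,(x+.5)/s-.5+x0,z=z)
print('fence')
for n,p in dict(farR=(652,117),farL=(318,149),sideT=(312,160),sideB=(322,390),outerTL=(258,128), farOutR=(648,88)).items():
    print(n,cr(*p,200,120,7,.024)[:2])
for n,p in dict(tapeTR=(648,140),tapeBR=(668,378),tapeBL=(335,408)).items(): print(n,cr(*p,200,120,7,0)[:2])
print('pin',cr(231,266,200,120,7,.046),'knobtop',cr(105,458,200,120,7,.087))
B=[cr(*p,345,135,8,.028)[:2] for p in [(155,66),(535,125),(495,393),(113,335)]]
print(B)
B=np.array(B);print(np.linalg.norm(np.roll(B,-1,0)-B,axis=1),B.mean(0))
for i in range(4):
    d=B[(i+1)%4]-B[i]; print(np.degrees(np.arctan2(d[1],d[0])))
s=pickle.load(open('scene0.pkl','rb'))
f=lambda x,y,z: px2w(s,(y+.5)/7-.5+140,(x+.5)/7-.5+330,z=z)
print('scene tape',f(278,300,0),f(183,463,0),f(388,530,0),'pin',f(405,232,.046),'knob',f(296,78,.087))
print('innercorner top',f(470,330,.024))
E
```

```text
cam [ 0.24077979 -0.04589313  1.48922425]
fence
farR [0.66424951 0.07269198]
farL [0.6507056  0.22209877]
sideT [0.6456509  0.22465089]
sideB [0.54086984 0.21718465]
outerTL [0.66069825 0.24951479]
farOutR [0.67767526 0.07463764]
tapeTR [0.66042067 0.0763207 ]
tapeBR [0.55053851 0.06613743]
tapeBL [0.53753852 0.21540181]
pin [0.59195741 0.25499424 0.046     ] knobtop [0.49918888 0.29769619 0.087     ]
[array([ 0.6411593 , -0.14839224]), array([ 0.61749364, -0.29494899]), array([ 0.51228531, -0.27632886]), array([ 0.53512939, -0.13078996])]
[0.1484552  0.10684335 0.14732082 0.10748108] [ 0.57651691 -0.21261501]
-99.17281531024099
169.9635286325769
81.07952190087943
-9.425840378962006
scene tape [0.536649   0.21757765 0.        ] [ 5.52016174e-01  6.80123674e-02 -1.11022302e-16] [0.66344336 0.07822807 0.        ] pin [0.59105179 0.25510928 0.046     ] knob [0.49824595 0.30238621 0.087     ]
innercorner top [0.64666061 0.22143689 0.024     ]
```

```bash
cat >> h.py <<'E'
from scipy.spatial.transform import Rotation as Rn
def toolR(o): return Rn.from_quat(np.array(o['eef_rot'])[[1,2,3,0]]).as_matrix()
def rowto(x,y,z,th=None,o=None):
    "row to reach world xyz with tool-x heading th deg, from measured pose"
    o=o or arm.observe(); R=toolR(o)
    d=R.T@(np.array([x,y,z])-o['position'])*1000
    cur=np.degrees(np.arctan2(R[1,0],R[0,0]))
    s=0 if th is None else -np.radians((th-cur+180)%360-180)
    return np.round(np.append(d,s),3)
def st():
    o=arm.observe();R=toolR(o)
    print('t',round(o['t'],2),'p',np.round(o['position'],4),'th',round(np.degrees(np.arctan2(R[1,0],R[0,0])),2),'tilt',np.round(R[:,2],3),'F',np.round(o['contact_force'],1),'w',round(o['grip_width'],4),'q',np.round(o['qpos'],2))
DO=np.array([.6015,.146]);DY=np.radians(5.2)
def d2w(x,y): # dock mm->world
    c,s=np.cos(DY),np.sin(DY); return DO+np.array([c*x-s*y,s*x+c*y])/1000
E
python3 - <<'E'
from h import *
st();print(rowto(.558,-.324,.12,80.6));print(rowto(.558,-.324,.004,80.6))
E
```

```text
t 0.5 p [ 0.2673 -0.5925  0.2313] th 24.28 tilt [-0.  0. -1.] F [-0.8  0.9  0.2] w 0.0853 q [-1.23  0.12  1.65 -0.    1.37 -0.08]
[ 375.427 -125.143  111.293   -0.983]
[ 375.43  -125.137  227.293   -0.983]
```

Request:
arm_command(
  increments=[
    [[375, -125, 100, -0.983], [375, -125, 100, -0.983], [375, -125, 100, -0.983], [375, -125, 100, -0.983], [375, -125, 100, -0.983], [375, -125, 100, -0.983], [375, -125, 100, -0.983], [375, -125, 100, -0.983], [375, -125, 100, -0.983], [375, -125, 100, -0.983], [375, -125, 110, -0.983], [375, -125, 110, -0.983], [375, -125, 110, -0.983], [375, -125, 110, -0.983], [375, -125, 110, -0.983], [375, -125, 110, -0.983]],
  ],
  hand=0.6,
)

```text
t: 1.83
position: [0.5573, -0.3257, 0.1223]
eef_rot: [0.001, 0.763, 0.646, 0.0]
contact_force: [0.7, -0.5, 0.2]
grip_width: 0.0511
```

Run:
```python
from h import *
st()
print(rowto(.558,-.324,.004,80.6))
for n in ['top','wrist']:
    c=arm.capture(n); save(c,n+'1'); pickle.dump(dict(c),open(n+'1.pkl','wb'))
```

```text
t 1.83 p [ 0.5573 -0.3257  0.1223] th 80.5 tilt [ 0.001 -0.001 -1.   ] F [ 0.7 -0.5  0.2] w 0.0511 q [-0.61  0.2   1.75 -0.    1.19 -0.45]
[ 1.86700e+00  2.34000e-01  1.18347e+02 -2.00000e-03]
```

View pics/top1.png

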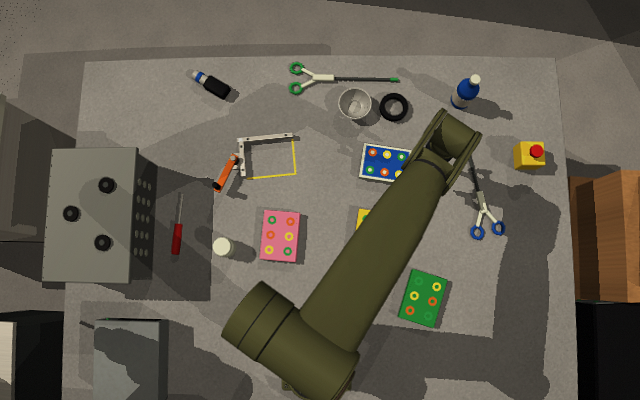

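View pics/wrist1.png

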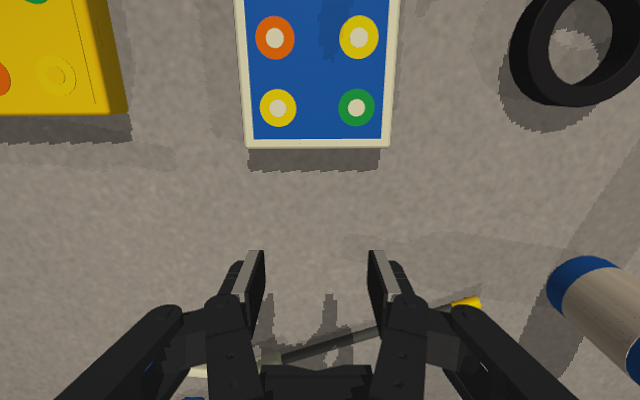

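```bash
cat >> h.py <<'E'
def wristcal(c,o):
    T=np.eye(4);T[:3,:3]=toolR(o);T[:3,3]=o['position'];M=T@np.array(c['T_tool_cam'])
    c=dict(c);c['R']=M[:3,:3].T;c['t']=-M[:3,:3].T@M[:3,3];return c
E
python3 - <<'E'
from h import *
o=arm.observe();c=wristcal(pickle.load(open('wrist1.pkl','rb')),o)
A=px2w(c,145,247,z=.028);B=px2w(c,145,390,z=.028);print(A,B,np.linalg.norm(A-B),(A+B)/2,np.degrees(np.arctan2(*(B-A)[1::-1])))
E
```

```text
[ 0.51342912 -0.27335261  0.028     ] [ 0.61837096 -0.29096433  0.028     ] 0.10640941165217431 [ 0.56590004 -0.28215847  0.028     ] -9.526805055378155
```

Request:
arm_command(
  increments=[
    [[0, 0, 40, 0], [0, 0, 75, 0], [0, 0, 105, 0], [0, 0, 118, 0], [0, 0, 118, 0], [0, 0, 118, 0]],
  ],
)

```text
t: 2.43
position: [0.5578, -0.3247, 0.0038]
eef_rot: [-0.0, 0.763, 0.647, -0.0]
contact_force: [0.8, -0.1, 0.1]
grip_width: 0.0514
```

Run:
```python
from h import *
st()
c=arm.capture('wrist'); save(c,'wrist2')
```

```text
t 2.43 p [ 0.5578 -0.3247  0.0038] th 80.58 tilt [-0.  0. -1.] F [ 0.8 -0.1  0.1] w 0.0514 q [-0.61  0.34  1.8  -0.    0.99 -0.45]
```

View pics/wrist2.png

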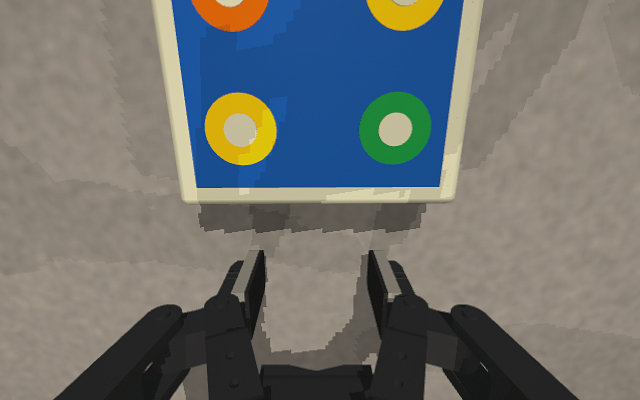

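```bash
cat >> h.py <<'E'
def path(targets,o=None):
    o=o or arm.observe()
    print('[[' + ', '.join(str([int(round(v)) for v in r[:3]]+[round(float(r[3]),2)]) for r in [rowto(*t,o=o) for t in targets]) + ']]')
E
python3 - <<'E'
from h import *
C0=np.array([.5765,-.2135]); C1=d2w(-9,-20); print(C1)
T=[]
for s in np.linspace(-.06,1,40):
    C=C0+s*(C1-C0); th=80.6+14.6*np.clip(s,0,1); a=np.radians(th)
    P=C-.086*np.array([np.cos(a),np.sin(a)]); T.append((P[0],P[1],.004,th))
pickle.dump(T,open('T.pkl','wb'))
path(T[1:20]);print(T[19])
E
```

```text
[0.59434969 0.12526662]
[[[16, 0, 1, -0.0], [25, -1, 1, -0.0], [34, -1, 1, -0.01], [44, -2, 1, -0.01], [53, -2, 1, -0.02], [62, -2, 1, -0.03], [71, -3, 1, -0.03], [80, -3, 1, -0.04], [90, -4, 1, -0.05], [99, -4, 1, -0.05], [108, -5, 1, -0.06], [117, -5, 1, -0.07], [126, -5, 1, -0.07], [136, -6, 1, -0.08], [145, -6, 1, -0.09], [154, -7, 1, -0.1], [163, -7, 1, -0.1], [172, -8, 1, -0.11], [182, -8, 1, -0.12]]]
(np.float64(0.5805410380587369), np.float64(-0.14478537812571612), 0.004, np.float64(87.26358974358973))
```

Request:
arm_command(
  increments=[
    [[16, 0, 0, 0], [25, -1, 0, 0], [34, -1, 0, -0.01], [44, -2, 0, -0.01], [53, -2, 0, -0.02], [62, -2, 0, -0.03], [71, -3, 0, -0.03], [80, -3, 0, -0.04], [90, -4, 0, -0.05], [99, -4, 0, -0.05], [108, -5, 0, -0.06], [117, -5, 0, -0.07], [126, -5, 0, -0.07], [136, -6, 0, -0.08], [145, -6, 0, -0.09], [154, -7, 0, -0.1], [163, -7, 0, -0.1], [172, -8, 0, -0.11], [180, -8, 0, -0.12], [182, -8, 0, -0.12]],
  ],
)

```text
t: 4.15
position: [0.5802, -0.1427, 0.0044]
eef_rot: [0.001, 0.722, 0.692, 0.0]
contact_force: [-0.2, -7.2, 4.2]
grip_width: 0.0512
```

Run:
```python
from h import *
st()
c=arm.capture('wrist'); save(c,'wrist3');c=arm.capture('top'); save(c,'top3')
T=pickle.load(open('T.pkl','rb'));path(T[20:])
```

```text
t 4.15 p [ 0.5802 -0.1427  0.0044] th 87.6 tilt [ 0.001 -0.001 -1.   ] F [-0.2 -7.2  4.2] w 0.0512 q [-0.33  0.25  1.92 -0.    0.97 -0.29]
[[[7, 2, 0, -0.0], [16, 2, 0, -0.01], [25, 3, 0, -0.02], [35, 4, 0, -0.02], [44, 4, 0, -0.03], [53, 5, 0, -0.04], [62, 6, 0, -0.04], [72, 6, 0, -0.05], [81, 7, 0, -0.06], [90, 8, 0, -0.07], [99, 8, 0, -0.07], [109, 9, 0, -0.08], [118, 10, 0, -0.09], [127, 11, 0, -0.09], [137, 11, 0, -0.1], [146, 12, 0, -0.11], [155, 13, 0, -0.11], [164, 13, 0, -0.12], [174, 14, 0, -0.13], [183, 15, 0, -0.13]]]
```

View pics/wrist3.png

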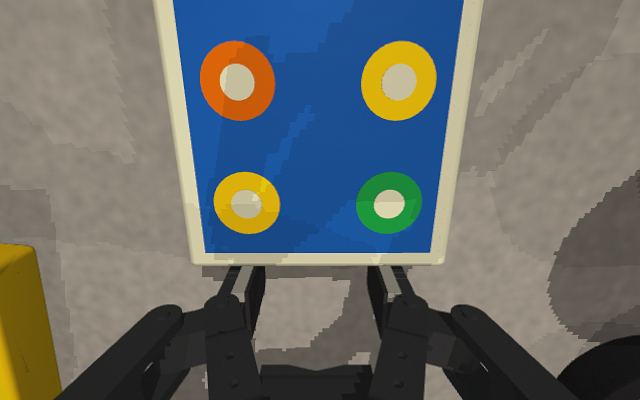

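View pics/top3.png

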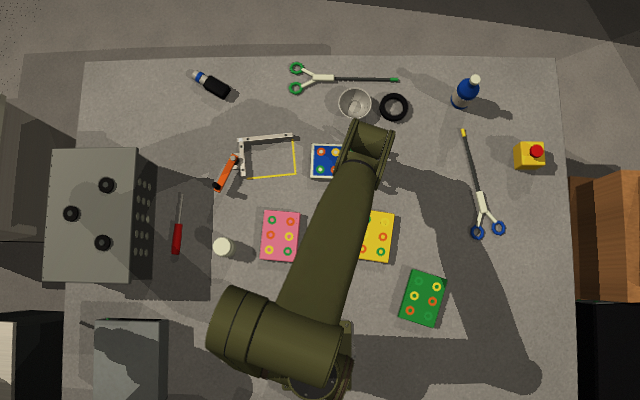

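Request:
arm_command(
  increments=[
    [[7, 2, 0, 0], [16, 2, 0, -0.01], [25, 3, 0, -0.02], [35, 4, 0, -0.02], [44, 4, 0, -0.03], [53, 5, 0, -0.04], [62, 6, 0, -0.04], [72, 6, 0, -0.05], [81, 7, 0, -0.06], [90, 8, 0, -0.07], [99, 8, 0, -0.07], [109, 9, 0, -0.08], [118, 10, 0, -0.09], [127, 11, 0, -0.09], [137, 11, 0, -0.1], [146, 12, 0, -0.11], [152, 13, 0, -0.12], [158, 13, 0, -0.13], [162, 13, 0, -0.13], [162, 13, 0, -0.13]],
  ],
)

```text
t: 5.92
position: [0.5994, 0.0191, 0.003]
eef_rot: [-0.001, 0.676, 0.737, 0.0]
contact_force: [-0.4, -0.0, -0.0]
grip_width: 0.051
```

Run:
```python
from h import *
st();o=arm.observe()
c=arm.capture('wrist'); save(c,'wrist4');pickle.dump(wristcal(c,o),open('w4.pkl','wb'))
c=arm.capture('top'); pickle.dump(dict(c),open('top4.pkl','wb'))
cv2.imwrite('pics/top4.png',cv2.resize(c['frame'][110:210,200:330,::-1],None,fx=6,fy=6,interpolation=cv2.INTER_CUBIC))
```

```text
t 5.92 p [0.5994 0.0191 0.003 ] th 94.94 tilt [-0.001  0.001 -1.   ] F [-0.4 -0.  -0. ] w 0.051 q [-0.06  0.26  1.91  0.    0.97 -0.15]
```

View pics/wrist4.png

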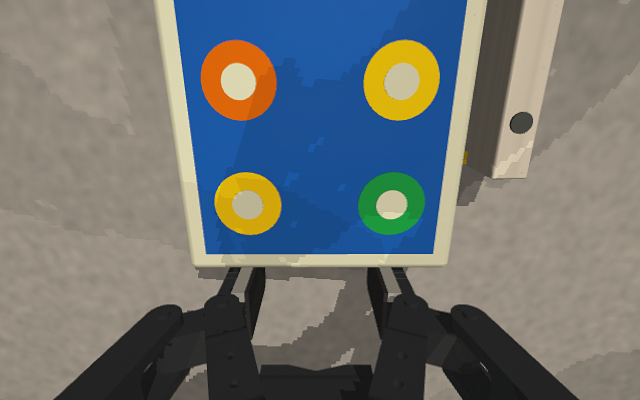

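View pics/top4.png

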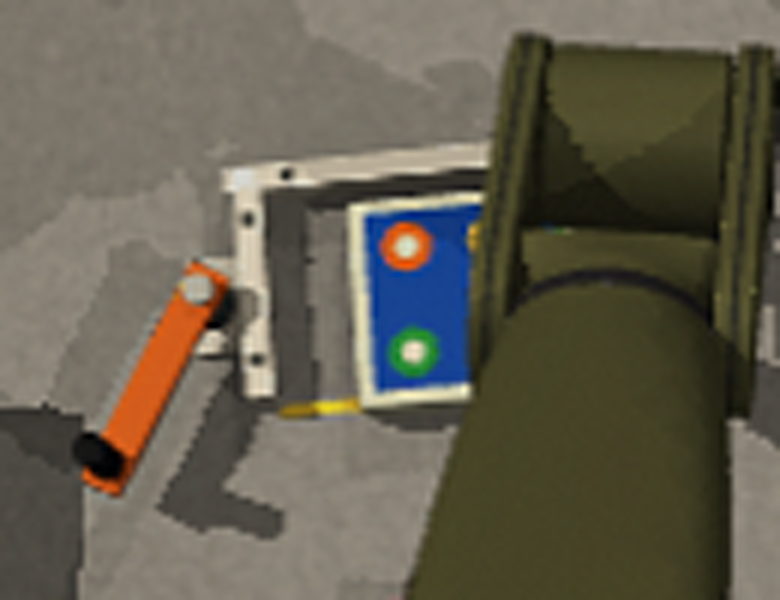

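Run:
```python
from h import *
c=pickle.load(open('w4.pkl','rb'))
f=lambda x,y,z:px2w(c,y,x,z=z)[:2]
L=f(194,266,.028);R=f(448,266,.028);print('near',L,R,np.linalg.norm(R-L),np.degrees(np.arctan2(*(R-L)[::-1])))
R2=f(487,2,.028);print('right far',R2,np.degrees(np.arctan2(*(R2-R)[::-1])))
F0=f(494,178,.024);F1=f(516,3,.024);G0=f(527,178,.024);print('fence',F0,F1,np.degrees(np.arctan2(*(F1-F0)[::-1])),'outer',G0)
u=(F1-F0)/np.linalg.norm(F1-F0);n=np.array([u[1],-u[0]]);print('gap',(F0-R)@n,(F0-R2)@n)
o=arm.observe();print('tcp->face',np.linalg.norm(np.cross(R-L,o['position'][:2]-L))/np.linalg.norm(R-L))
t=pickle.load(open('top4.pkl','rb'))
g=lambda x,y,z:px2w(t,(y+.5)/6-.5+110,(x+.5)/6-.5+200,z=z)[:2]
A=g(350,206,.028);B=g(364,408,.028);S=g(270,230,.024);S2=g(275,395,.024)
print('board lead',A,B,'side',S,S2)
u=(S-S2)/np.linalg.norm(S-S2);n=np.array([-u[1],u[0]]);print('ygap',(S-A)@n,(S-B)@n, np.degrees(np.arctan2(*u[::-1])))
```

```text
near [0.54633568 0.02790123] [0.65302294 0.03713374] 0.10708598935799961 4.945946178430425
right far [0.64406986 0.13366176] 95.29908312307974
fence [0.66443799 0.07553486] [0.65549251 0.13519125] 98.52796057361589 outer [0.677329   0.07663618]
gap 0.016983421894345957 0.011523172173905215
tcp->face 0.013831514994246114
board lead [0.63937594 0.18055382] [0.53263142 0.17082457] side [0.62794857 0.22273539] [0.54046014 0.21765552]
ygap 0.04277304289892343 0.04629840633291201 3.323057261783633<stdin>:8: DeprecationWarning: Arrays of 2-dimensional vectors are deprecated. Use arrays of 3-dimensional vectors instead. (deprecated in NumPy 2.0)
```

Request:
arm_command(
  increments=[
    [[6, 0, 0, 0], [12, 0, 0, 0], [18, 0, 0, 0], [24, 0, 0, 0], [29, 0, 0, 0], [33, 0, 0, 0], [36, 0, 0, 0], [38, 0, 0, 0], [40, 0, 0, 0], [40, 0, 0, 0]],
  ],
)

```text
t: 6.85
position: [0.5962, 0.0581, 0.0034]
eef_rot: [-0.0, 0.676, 0.737, 0.0]
contact_force: [0.0, 0.1, -0.3]
grip_width: 0.0515
```

Request:
arm_command(
  increments=[
    [[1, 0, 0, 0], [2, 0, 0, 0], [3, 0, 0, 0], [3, 0, 0, 0]],
  ],
)

```text
t: 7.18
position: [0.5962, 0.0606, 0.0035]
eef_rot: [0.0, 0.676, 0.737, 0.0]
contact_force: [-0.2, -2.6, -0.0]
grip_width: 0.0512
```

Run:
```python
from h import *
st();o=arm.observe()
c=arm.capture('wrist'); save(c,'wrist5');pickle.dump(wristcal(c,o),open('w5.pkl','wb'))
```

```text
t 7.18 p [0.5962 0.0606 0.0035] th 94.92 tilt [ 0. -0. -1.] F [-0.2 -2.6 -0. ] w 0.0512 q [ 0.01  0.26  1.91 -0.    0.97 -0.07]
```

View pics/wrist5.png

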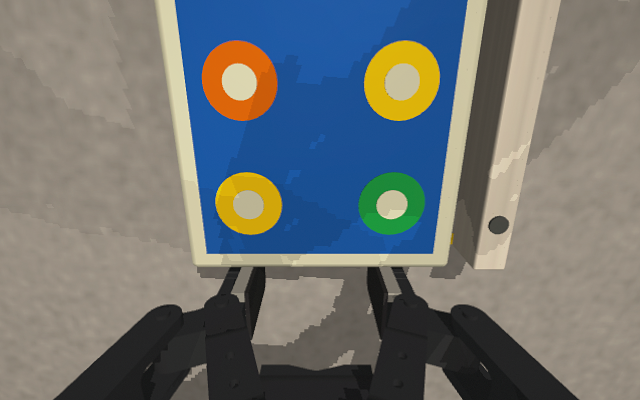

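Request:
arm_command(
  increments=[
    [[1, 0, 0, 0], [2, 0, 0, 0], [3, 0, 0, 0], [3, 0, 0, 0]],
  ],
)

```text
t: 7.57
position: [0.5959, 0.0635, 0.0035]
eef_rot: [0.0, 0.676, 0.737, 0.0]
contact_force: [-0.5, -4.4, 0.1]
grip_width: 0.0507
```

Request:
arm_command(
  increments=[
    [[1, 0, 0, 0], [2, 0, 0, 0], [2, 0, 0, 0]],
  ],
)

```text
t: 7.82
position: [0.5964, 0.0636, 0.0036]
eef_rot: [0.002, 0.675, 0.737, -0.001]
contact_force: [3.2, -11.3, -0.4]
grip_width: 0.0513
```

Request:
arm_command(
  increments=[
    [[1, 0, 0, 0], [2, 0, 0, 0], [2, 0, 0, 0]],
  ],
)

```text
t: 8.07
position: [0.5967, 0.0638, 0.0038]
eef_rot: [0.004, 0.675, 0.738, -0.002]
contact_force: [4.3, -16.9, -0.5]
grip_width: 0.0509
```

Run:
```python
from h import *
st();o=arm.observe()
c=arm.capture('wrist'); save(c,'wrist6')
c=arm.capture('top'); 
cv2.imwrite('pics/top6.png',cv2.resize(c['frame'][110:210,200:330,::-1],None,fx=6,fy=6,interpolation=cv2.INTER_CUBIC))
```

```text
t 8.07 p [0.5967 0.0638 0.0038] th 95.1 tilt [ 0.003 -0.007 -1.   ] F [  4.3 -16.9  -0.5] w 0.0509 q [ 0.02  0.26  1.91 -0.01  0.97 -0.06]
```

View pics/wrist6.png

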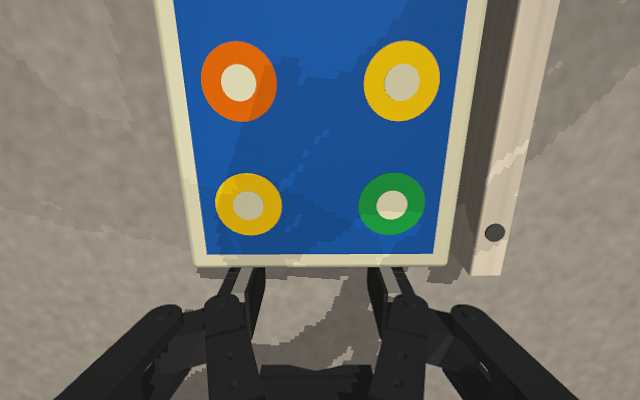

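View pics/top6.png

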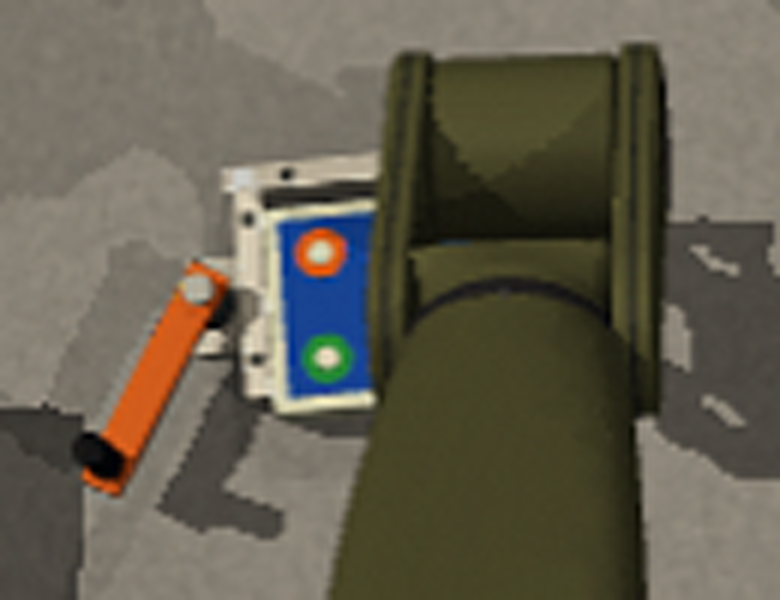

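Request:
arm_command(
  increments=[
    [[-10, 0, 0, 0], [-22, 0, 0, 0], [-24, 0, -30, 0], [-24, 0, -70, 0], [-24, 0, -80, 0], [-24, 0, -80, 0]],
  ],
)

```text
t: 8.67
position: [0.6008, 0.0438, 0.0885]
eef_rot: [0.003, 0.676, 0.737, 0.003]
contact_force: [0.0, 0.8, 0.5]
grip_width: 0.0515
```

Run:
```python
from h import *
st()
print(rowto(*d2w(-103,2),.085,5.2))
```

```text
t 8.67 p [0.6008 0.0438 0.0885] th 94.91 tilt [ 0.009  0.001 -1.   ] F [0.  0.8 0.5] w 0.0515 q [-0.02  0.14  1.88  0.    1.11 -0.1 ]
[103.242 -93.549   2.635   1.566]
```

Request:
arm_command(
  increments=[
    [[30, -90, 0, 0.3], [103, -94, 0, 1.566], [103, -94, 0, 1.566], [103, -94, 0, 1.566], [103, -94, 0, 1.566], [103, -94, 0, 1.566], [103, -94, 0, 1.566], [103, -94, 0, 1.566], [103, -94, 0, 1.566], [103, -94, 0, 1.566], [103, -94, 0, 1.566], [103, -94, 0, 1.566], [103, -94, 0, 1.566], [103, -94, 0, 1.566], [103, -94, 0, 1.566], [103, -94, 0, 1.566]],
  ],
)

```text
t: 10.0
position: [0.4943, 0.1383, 0.0826]
eef_rot: [-0.0, 0.999, 0.046, -0.001]
contact_force: [-1.2, -0.1, -0.1]
grip_width: 0.0513
```

Run:
```python
from h import *
st();o=arm.observe()
print(rowto(*d2w(-103,2),.004,5.2))
c=arm.capture('wrist'); save(c,'wrist7');pickle.dump(wristcal(c,o),open('w7.pkl','wb'))
```

```text
t 10.0 p [0.4943 0.1383 0.0826] th 5.3 tilt [-0.001  0.    -1.   ] F [-1.2 -0.1 -0.1] w 0.0513 q [ 0.17 -0.03  2.08  0.    1.1   1.65]
[4.5380e+00 5.7000e-02 7.8546e+01 2.0000e-03]
```

View pics/wrist7.png

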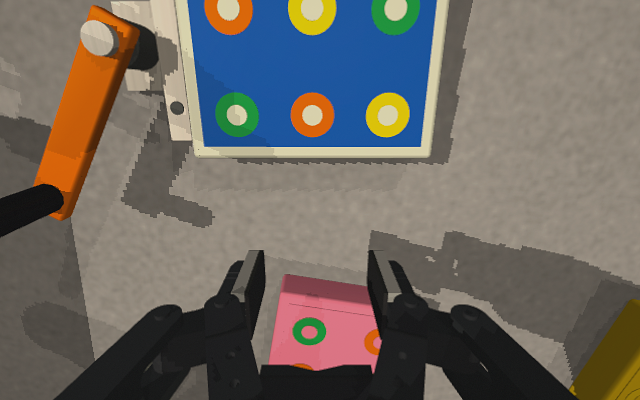

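Run:
```python
from h import *
o=arm.observe();c=pickle.load(open('w7.pkl','rb'))
f=lambda x,y,z:px2w(c,y,x,z=z)
for p in [(196,155,.028),(432,155,.028)]: print(toolR(o).T@(f(*p)-o['position'])*1000)
print('pin',f(99,38,.046),'pinarm')
```

```text
[ 43.4486456  -75.40219616  54.71756664]
[43.37538742 72.26446996 54.69329131]
pin [0.59066002 0.25752445 0.046     ] pinarm
```

Request:
arm_command(
  increments=[
    [[0, 0, 40, 0], [0, 0, 70, 0], [0, 0, 78, 0], [0, 0, 78, 0], [0, 0, 78, 0]],
  ],
)

```text
t: 10.47
position: [0.4951, 0.1383, 0.0056]
eef_rot: [-0.0, 0.999, 0.046, -0.0]
contact_force: [-0.1, 0.1, 0.3]
grip_width: 0.0511
```

Request:
arm_command(
  increments=[
    [[6, 0, 0, 0], [12, 0, 0, 0], [18, 0, 0, 0], [23, 0, 0, 0], [26, 0, 0, 0], [29, 0, 0, 0], [31, 0, 0, 0], [33, 0, 0, 0], [34, 0, 0, 0], [34, 0, 0, 0]],
  ],
)

```text
t: 11.3
position: [0.5275, 0.1412, 0.0049]
eef_rot: [0.0, 0.999, 0.045, -0.002]
contact_force: [-4.5, -1.1, 3.6]
grip_width: 0.0514
```

Request:
arm_command(
  increments=[
    [[1, 0, 0, 0], [2, 0, 0, 0], [3, 0, 0, 0], [3, 0, 0, 0]],
  ],
)

```text
t: 11.63
position: [0.5308, 0.1415, 0.0048]
eef_rot: [0.0, 0.999, 0.045, -0.001]
contact_force: [-3.7, -0.1, 2.0]
grip_width: 0.0516
```

Request:
arm_command(
  increments=[
    [[1, 0, 0, 0], [2, 0, 0, 0], [2, 0, 0, 0]],
  ],
)

```text
t: 11.88
position: [0.5336, 0.1418, 0.0049]
eef_rot: [0.0, 0.999, 0.045, -0.0]
contact_force: [-1.5, -0.1, -1.0]
grip_width: 0.0509
```

Request:
arm_command(
  increments=[
    [[1, 0, 0, 0], [2, 0, 0, 0], [2, 0, 0, 0]],
  ],
)

```text
t: 12.13
position: [0.5357, 0.1418, 0.005]
eef_rot: [0.0, 0.999, 0.045, -0.0]
contact_force: [-1.3, -1.0, -1.7]
grip_width: 0.0514
```

Request:
arm_command(
  increments=[
    [[1, 0, 0, 0], [2, 0, 0, 0], [2, 0, 0, 0]],
  ],
)

```text
t: 12.38
position: [0.5357, 0.1418, 0.005]
eef_rot: [0.0, 0.999, 0.046, -0.003]
contact_force: [-9.9, -1.7, 6.2]
grip_width: 0.0513
```

Request:
arm_command(
  increments=[
    [[1, 0, 0, 0], [2, 0, 0, 0], [2, 0, 0, 0]],
  ],
)

```text
t: 12.63
position: [0.5357, 0.1418, 0.005]
eef_rot: [0.001, 0.999, 0.046, -0.006]
contact_force: [-17.9, -2.3, 12.3]
grip_width: 0.0513
```

Run:
```python
from h import *
st();o=arm.observe()
c=arm.capture('wrist'); save(c,'wrist8')
```

```text
t 12.63 p [0.5357 0.1418 0.005 ] th 5.23 tilt [-0.011 -0.002 -1.   ] F [-17.9  -2.3  12.3] w 0.0513 q [0.16 0.17 2.01 0.   0.97 1.64]
```

View pics/wrist8.png

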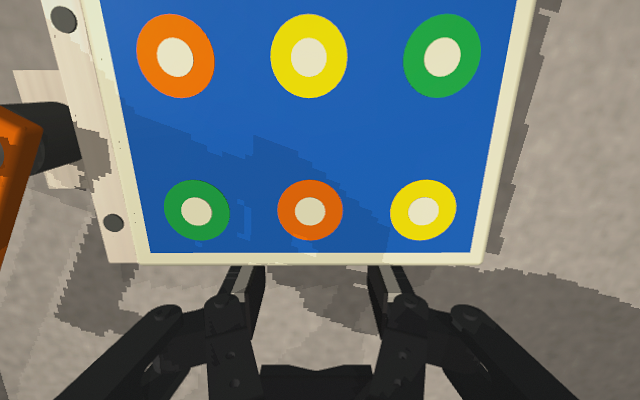

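Request:
arm_command(
  increments=[
    [[-10, 0, 0, 0], [-25, 0, 0, 0], [-30, 0, -40, 0], [-30, 0, -80, 0], [-30, 0, -120, 0], [-30, 0, -160, 0], [-30, 0, -160, 0], [-30, 0, -160, 0]],
  ],
)

```text
t: 13.35
position: [0.5131, 0.1401, 0.1702]
eef_rot: [-0.001, 0.999, 0.045, 0.005]
contact_force: [-0.6, -0.2, -0.1]
grip_width: 0.0513
```

Run:
```python
from h import *
st();o=arm.observe()
c=arm.capture('wrist'); save(c,'wrist9');pickle.dump(wristcal(c,o),open('w9.pkl','wb'))
c=arm.capture('top'); 
pickle.dump(dict(c),open('top9.pkl','wb'))
cv2.imwrite('pics/top9.png',cv2.resize(c['frame'][110:210,200:330,::-1],None,fx=6,fy=6,interpolation=cv2.INTER_CUBIC))
c=arm.capture('scene'); pickle.dump(dict(c),open('scene9.pkl','wb'))
cv2.imwrite('pics/scene9.png',cv2.resize(c['frame'][140:225,330:430,::-1],None,fx=7,fy=7,interpolation=cv2.INTER_CUBIC))
```

```text
t 13.35 p [0.5131 0.1401 0.1702] th 5.2 tilt [ 0.011  0.002 -1.   ] F [-0.6 -0.2 -0.1] w 0.0513 q [ 0.17 -0.1   1.98  0.    1.25  1.65]
```

View pics/wrist9.png

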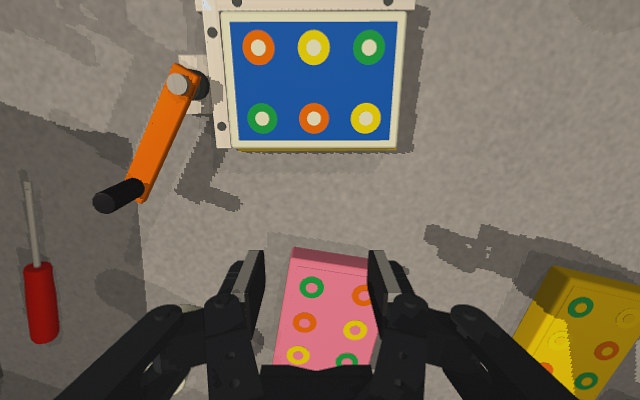

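View pics/top9.png

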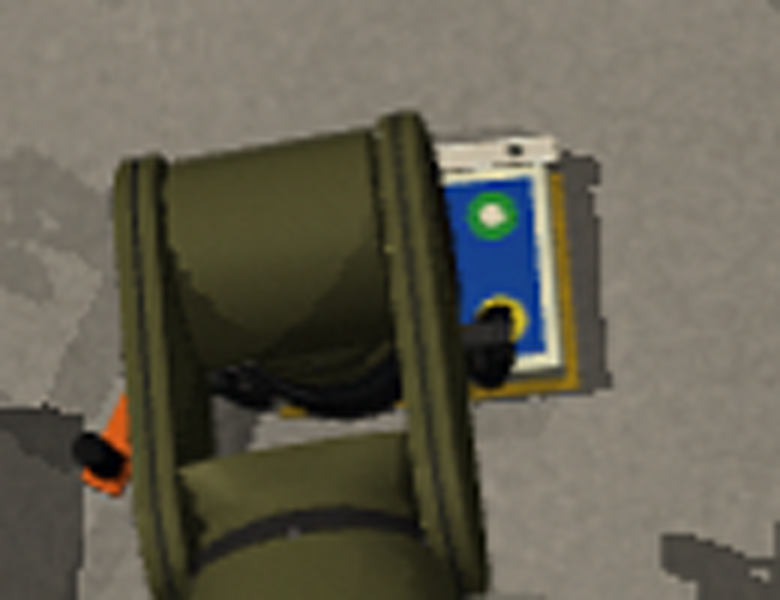

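View pics/scene9.png

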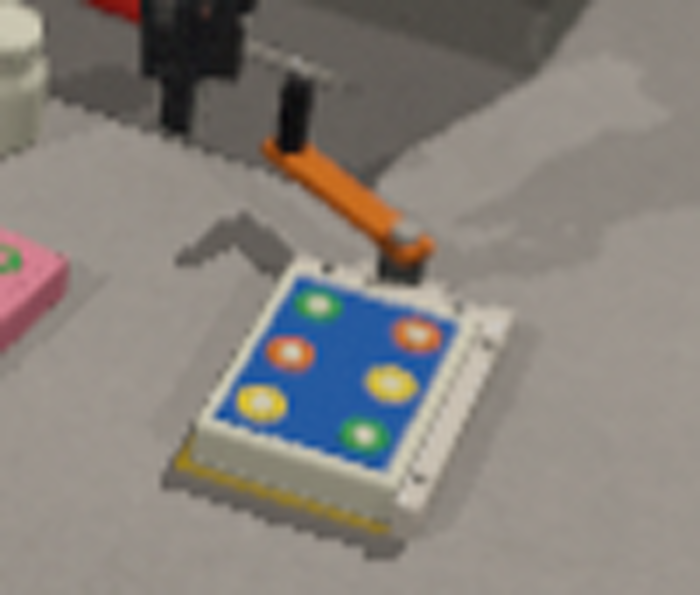

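Run:
```python
import cv2
im=cv2.imread('pics/wrist9.png')[0:165,195:425]
cv2.imwrite('pics/w9z.png',cv2.resize(im,None,fx=3.4,fy=3.4,interpolation=cv2.INTER_CUBIC))
from h import *
c=pickle.load(open('w9.pkl','rb'))
f=lambda x,y,z:px2w(c,y,x,z=z)
print('pin',f(177,84,.046),'knob',f(104,203,.087),'knobbase',f(133,189,.043))
r=arm.capture('wrist');print(arm.mark_of(r,'keeper_knob'),arm.mark_of(r,'keeper_pivot'),arm.mark_of(r,'dock'),arm.mark_of(r,'board')[:2])
P=pickle.load(open('scene9.pkl','rb'))
g=lambda x,y,z: px2w(P,(y+.5)/7-.5+140,(x+.5)/7-.5+330,z=z)
print('scene knob',g(296,78,.087),'pin',g(405,232,.046))
```

```text
pin [0.59018959 0.25786398 0.046     ] knob [0.5007122  0.29969728 0.087     ] knobbase [0.49813208 0.30212306 0.043     ]
[{'pixel': [195.7, 93.3], 'conf': 0.65}] [{'pixel': [77.4, 172.4], 'conf': 0.82}] [{'pixel': [195.8, 96.4], 'conf': 0.43}] [{'pixel': [307.9, 327.7], 'conf': 0.68}, {'pixel': [80.6, 313.8], 'conf': 0.62}]
scene knob [0.49824595 0.30238621 0.087     ] pin [0.59105179 0.25510928 0.046     ]
```

View pics/w9z.png

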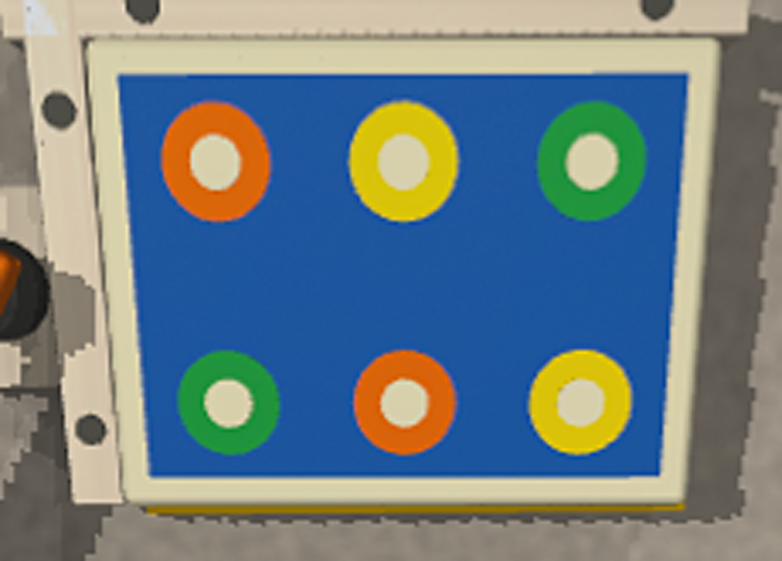

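Run:
```python
from h import *
d=np.array([.5965,.0637])-DO;c,s=np.cos(DY),np.sin(DY)
print('home tcp dock',(c*d[0]+s*d[1])*1000,(-s*d[0]+c*d[1])*1000)
print(rowto(*d2w(-4,-108),.17,95.2),d2w(-4,-108))
```

```text
home tcp dock -12.438483343357163 -81.50812310510544
[ 88.487 109.893  -6.352  -1.571] [0.60730478 0.03808195]
```

Request:
arm_command(
  increments=[
    [[0, 40, 0, -0.2], [20, 80, 0, -0.4], [88, 110, 0, -1.571], [88, 110, 0, -1.571], [88, 110, 0, -1.571], [88, 110, 0, -1.571], [88, 110, 0, -1.571], [88, 110, 0, -1.571], [88, 110, 0, -1.571], [88, 110, 0, -1.571], [88, 110, 0, -1.571], [88, 110, 0, -1.571], [88, 110, 0, -1.571], [88, 110, 0, -1.571], [88, 110, 0, -1.571], [88, 110, 0, -1.571]],
  ],
)

```text
t: 15.08
position: [0.6073, 0.038, 0.1649]
eef_rot: [-0.0, 0.675, 0.738, -0.0]
contact_force: [-1.3, 0.0, 0.5]
grip_width: 0.0515
```

```bash
sed -i 's/DO=np.array.*;DY/DO=np.array([.601,.1505]);DY/' h.py
python3 - <<'E'
from h import *
st()
print(rowto(*d2w(-6,-112),.004,95.2))
o=arm.observe()
c=arm.capture('wrist'); save(c,'wrist10');pickle.dump(wristcal(c,o),open('w10.pkl','wb'))
E
```

```text
t 15.08 p [0.6073 0.038  0.1649] th 95.1 tilt [-0.001  0.    -1.   ] F [-1.3  0.   0.5] w 0.0515 q [-0.03  0.08  1.81  0.    1.25 -0.11]
[ 5.53000e-01 -1.99500e+00  1.60891e+02 -2.00000e-03]
```

View pics/wrist10.png

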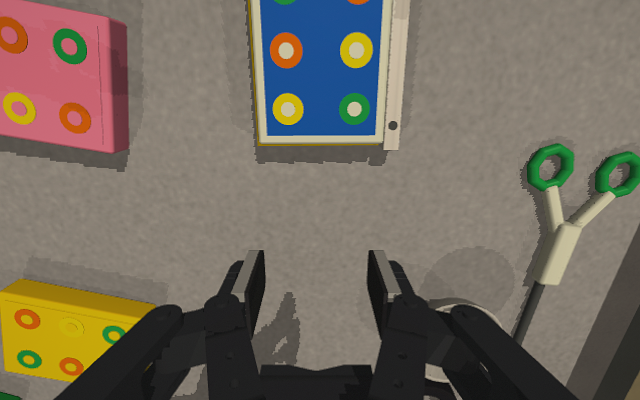

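Request:
arm_command(
  increments=[
    [[0, -2, 40, 0], [0, -2, 80, 0], [0, -2, 120, 0], [0, -2, 150, 0], [0, -2, 161, 0], [0, -2, 161, 0], [6, -2, 161, 0], [12, -2, 161, 0], [17, -2, 161, 0], [20, -2, 161, 0], [22, -2, 161, 0], [22, -2, 161, 0]],
  ],
)

```text
t: 16.13
position: [0.604, 0.0604, 0.0054]
eef_rot: [0.001, 0.674, 0.739, 0.001]
contact_force: [0.0, 0.5, 0.4]
grip_width: 0.0515
```

Request:
arm_command(
  increments=[
    [[1, 0, 0, 0], [2, 0, 0, 0], [3, 0, 0, 0], [4, 0, 0, 0], [4, 0, 0, 0]],
  ],
)

```text
t: 16.55
position: [0.603, 0.0638, 0.0042]
eef_rot: [-0.0, 0.674, 0.739, -0.0]
contact_force: [-0.1, 0.5, 0.7]
grip_width: 0.0513
```

Request:
arm_command(
  increments=[
    [[1, 0, 0, 0], [2, 0, 0, 0], [2, 0, 0, 0]],
  ],
)

```text
t: 16.8
position: [0.6031, 0.0644, 0.0043]
eef_rot: [0.001, 0.674, 0.739, -0.001]
contact_force: [0.8, -5.1, -0.9]
grip_width: 0.0515
```

Request:
arm_command(
  increments=[
    [[-10, 0, 0, 0], [-22, 0, 0, 0], [-24, 0, -40, 0], [-24, 0, -80, 0], [-24, 0, -120, 0], [-24, 0, -150, 0], [-24, 0, -150, 0], [-24, 0, -150, 0]],
  ],
)

```text
t: 17.47
position: [0.6069, 0.0411, 0.1576]
eef_rot: [0.002, 0.674, 0.738, 0.002]
contact_force: [0.1, -0.4, -0.3]
grip_width: 0.051
```

Run:
```python
from h import *
st()
print(rowto(.500,.302,.15,-27))
```

```text
t 17.47 p [0.6069 0.0411 0.1576] th 95.17 tilt [ 0.006  0.    -1.   ] F [ 0.1 -0.4 -0.3] w 0.051 q [-0.02  0.09  1.82  0.    1.23 -0.11]
[269.496 -83.029   7.031   2.132]
```

Request:
arm_command(
  increments=[
    [[269, -83, 5, 2.132], [269, -83, 5, 2.132], [269, -83, 5, 2.132], [269, -83, 5, 2.132], [269, -83, 5, 2.132], [269, -83, 5, 2.132], [269, -83, 5, 2.132], [269, -83, 5, 2.132], [269, -83, 5, 2.132], [269, -83, 5, 2.132], [269, -83, 5, 2.132], [269, -83, 5, 2.132], [269, -83, 5, 2.132], [269, -83, 5, 2.132], [269, -83, 5, 2.132], [269, -83, 5, 2.132], [269, -83, 5, 2.132], [269, -83, 5, 2.132], [269, -83, 5, 2.132], [269, -83, 5, 2.132]],
  ],
)

```text
t: 19.13
position: [0.4971, 0.3014, 0.1472]
eef_rot: [0.001, 0.973, -0.232, -0.001]
contact_force: [1.0, 0.2, 0.4]
grip_width: 0.0512
```

Run:
```python
from h import *
st();o=arm.observe()
c=arm.capture('wrist'); save(c,'wrist11');pickle.dump(wristcal(c,o),open('w11.pkl','wb'))
c=arm.capture('top');pickle.dump(dict(c),open('top11.pkl','wb'))
cv2.imwrite('pics/top11.png',cv2.resize(c['frame'][100:200,200:330,::-1],None,fx=6,fy=6,interpolation=cv2.INTER_CUBIC))
print(rowto(.500,.302,.055,-27))
```

```text
t 19.13 p [0.4971 0.3014 0.1472] th -26.86 tilt [-0.003 -0.001 -1.   ] F [1.  0.2 0.4] w 0.0512 q [0.45 0.04 1.88 0.   1.22 2.49]
[ 2.2030e+00 -1.5540e+00  9.3065e+01  2.0000e-03]
```

View pics/wrist11.png

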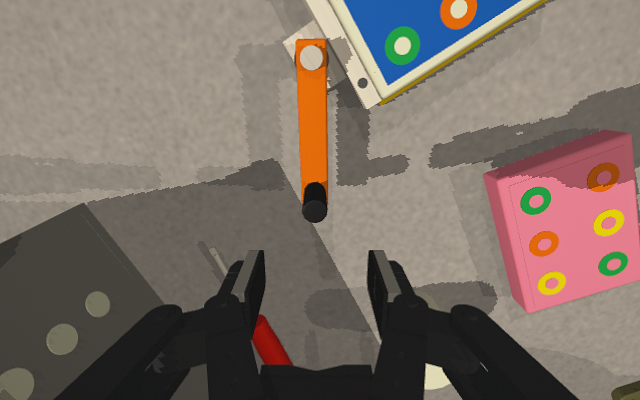

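View pics/top11.png

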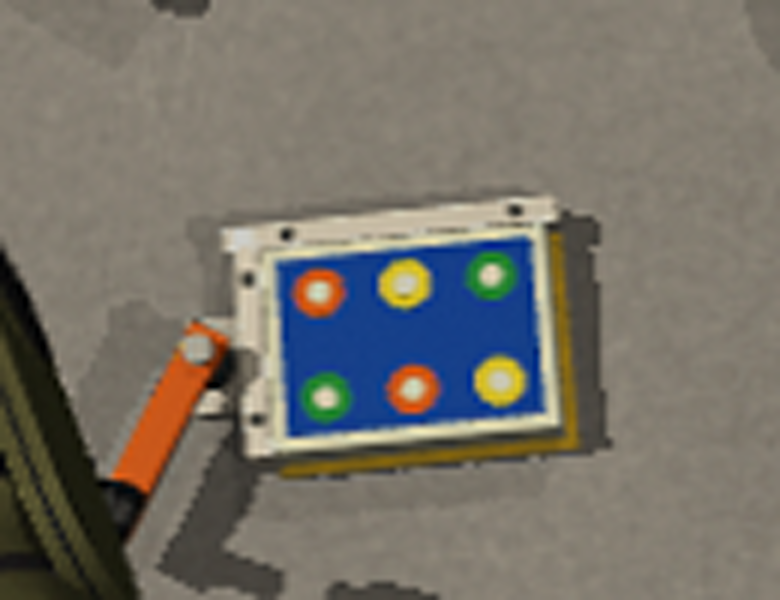

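Run:
```python
from h import *
c=pickle.load(open('w11.pkl','rb'));o=arm.observe()
for n,(x,y,z) in dict(knob=(314.5,211,.087),base=(314,190,.043),pin=(311.5,57,.046)).items():
    P=px2w(c,y,x,z=z);print(n,P,toolR(o).T@(P-o['position'])*1000)
```

```text
knob [0.50056882 0.30045748 0.087     ] [ 3.36560364 -0.38376605 61.06541476]
base [0.50161095 0.30039719 0.043     ] [  4.38095333  -0.87249056 105.06336781]
pin [0.59058509 0.25699076 0.046     ] [103.36284999  -2.38140463 101.92913685]
```

Request:
arm_command(
  increments=[
    [[3, -1, 30, 0], [3, -1, 60, 0], [3, -1, 85, 0], [3, -1, 92, 0], [3, -1, 92, 0], [3, -1, 92, 0]],
  ],
)

```text
t: 19.73
position: [0.5014, 0.3018, 0.0578]
eef_rot: [-0.0, 0.973, -0.233, 0.0]
contact_force: [0.1, -0.4, -0.1]
grip_width: 0.0511
```

Request:
arm_command(
  increments=[
    [[0, 0, 0, 0], [0, 0, 0, 0], [0, 0, 0, 0], [0, 0, 0, 0]],
  ],
  hand=0.38,
)

```text
t: 20.07
position: [0.5019, 0.3021, 0.0587]
eef_rot: [-0.001, 0.972, -0.233, 0.001]
contact_force: [-0.2, 0.4, -0.3]
grip_width: 0.0327
```

Run:
```python
from h import *
st();o=arm.observe()
c=arm.capture('wrist'); save(c,'wrist12')
pin=np.array([.5908,.257]);a0=np.degrees(np.arctan2(*(o['position'][:2]-pin)[::-1]));r=np.linalg.norm(o['position'][:2]-pin);print(a0,r)
T=[]
for k in range(1,20):
    a=a0+6*k; p=pin+.1*np.array([np.cos(np.radians(a)),np.sin(np.radians(a))]); T.append((p[0],p[1],.055,a-180))
pickle.dump(T,open('T2.pkl','wb'))
path(T[:10])
```

```text
t 20.07 p [0.5019 0.3021 0.0587] th -26.94 tilt [ 0.002  0.001 -1.   ] F [-0.2  0.4 -0.3] w 0.0327 q [ 0.45  0.15  1.93 -0.    1.06  2.49]
153.11491231975782 0.09969257097202582
[[[0, 10, 3, -0.11], [2, 21, 3, -0.21], [5, 31, 3, -0.32], [9, 40, 3, -0.42], [13, 50, 3, -0.53], [19, 59, 3, -0.63], [26, 67, 3, -0.73], [33, 74, 3, -0.84], [41, 81, 3, -0.94], [50, 86, 3, -1.05]]]
```

View pics/wrist12.png

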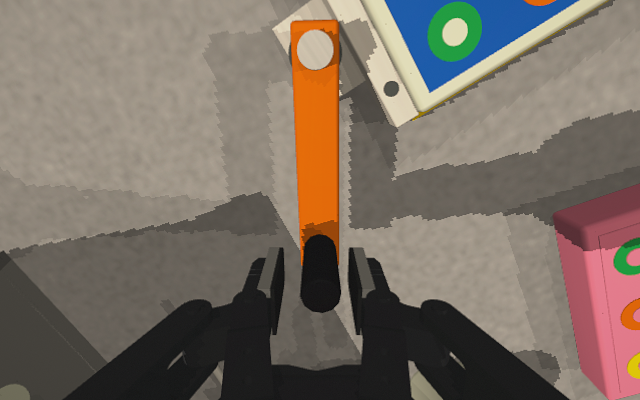

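Request:
arm_command(
  increments=[
    [[0, 5, 0, -0.05], [0, 10, 1, -0.11], [1, 16, 2, -0.16], [2, 21, 2, -0.21], [3, 26, 2, -0.26], [5, 31, 2, -0.32], [7, 36, 2, -0.37], [9, 40, 2, -0.42], [11, 45, 2, -0.47], [13, 50, 2, -0.53], [16, 54, 2, -0.58], [19, 59, 2, -0.63], [22, 63, 2, -0.68], [26, 67, 2, -0.73], [29, 71, 2, -0.79], [33, 74, 2, -0.84], [37, 78, 2, -0.89], [41, 81, 2, -0.94], [45, 83, 2, -1], [50, 86, 2, -1.05]],
  ],
)

```text
t: 21.78
position: [0.5065, 0.2025, 0.0556]
eef_rot: [-0.0, 0.958, 0.287, -0.0]
contact_force: [-1.5, 0.7, 0.6]
grip_width: 0.0325
```

Run:
```python
from h import *
st();o=arm.observe()
c=arm.capture('wrist'); save(c,'wrist13')
T=pickle.load(open('T2.pkl','rb'));path(T[10:])
```

```text
t 21.78 p [0.5065 0.2025 0.0556] th 33.39 tilt [-0.001  0.    -1.   ] F [-1.5  0.7  0.6] w 0.0325 q [0.28 0.07 2.02 0.   1.05 1.27]
[[[1, 10, 1, -0.1], [2, 20, 1, -0.2], [5, 30, 1, -0.31], [9, 40, 1, -0.41], [13, 50, 1, -0.52], [19, 58, 1, -0.62], [26, 66, 1, -0.73], [33, 74, 1, -0.83], [41, 81, 1, -0.94]]]
```

View pics/wrist13.png

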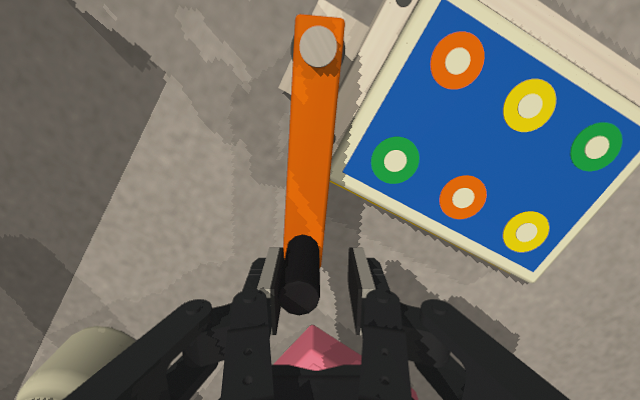

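Request:
arm_command(
  increments=[
    [[0, 5, 0, -0.05], [1, 10, 0, -0.1], [1, 15, 0, -0.15], [2, 20, 0, -0.2], [3, 25, 0, -0.26], [5, 30, 0, -0.31], [7, 35, 0, -0.36], [9, 40, 0, -0.41], [11, 45, 0, -0.47], [13, 50, 0, -0.52], [16, 54, 0, -0.57], [19, 58, 0, -0.62], [22, 62, 0, -0.68], [26, 66, 0, -0.73], [29, 70, 0, -0.78], [33, 74, 0, -0.83], [37, 77, 0, -0.89], [41, 81, 0, -0.94], [41, 81, 0, -0.94]],
  ],
)

```text
t: 23.42
position: [0.586, 0.1571, 0.0555]
eef_rot: [0.0, 0.725, 0.689, 0.0]
contact_force: [0.3, -0.2, -0.1]
grip_width: 0.0326
```

Run:
```python
from h import *
st();o=arm.observe()
c=arm.capture('wrist'); save(c,'wrist14')
```

```text
t 23.42 p [0.586  0.1571 0.0555] th 87.06 tilt [ 0.001  0.    -1.   ] F [ 0.3 -0.2 -0.1] w 0.0326 q [ 0.17  0.2   1.88 -0.    1.06  0.22]
```

View pics/wrist14.png

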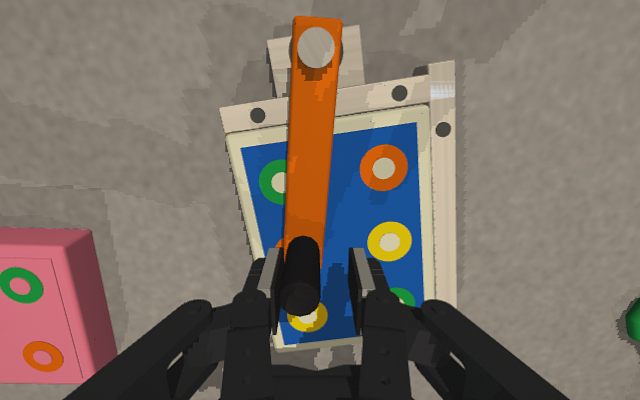

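Request:
arm_command(
  increments=[
    [[0, 4, 0, -0.05], [0, 8, 0, -0.1], [1, 12, 0, -0.14], [1, 15, 0, -0.14], [1, 15, 0, -0.14]],
  ],
)

```text
t: 23.88
position: [0.6005, 0.1573, 0.0553]
eef_rot: [0.0, 0.676, 0.737, 0.0]
contact_force: [0.3, 0.1, 0.4]
grip_width: 0.0325
```

Request:
arm_command(
  increments=[
    [[0, 1, 0, 0], [0, 2, 0, 0], [0, 3, 0, 0], [0, 3, 0, 0]],
  ],
)

```text
t: 24.22
position: [0.6034, 0.1575, 0.0553]
eef_rot: [-0.0, 0.675, 0.738, -0.0]
contact_force: [-1.1, -2.0, 0.7]
grip_width: 0.0325
```

Request:
arm_command(
  increments=[
    [[0, 1, 0, 0], [0, 2, 0, 0], [0, 2, 0, 0]],
  ],
)

```text
t: 24.47
position: [0.6055, 0.1578, 0.0553]
eef_rot: [0.0, 0.675, 0.738, 0.0]
contact_force: [-0.3, -0.8, -0.8]
grip_width: 0.0322
```

Request:
arm_command(
  increments=[
    [[0, 1, 0, 0], [0, 2, 0, 0], [0, 2, 0, 0]],
  ],
)

```text
t: 24.72
position: [0.6076, 0.158, 0.0553]
eef_rot: [0.0, 0.675, 0.738, 0.0]
contact_force: [-1.1, -0.4, 0.3]
grip_width: 0.0323
```

Request:
arm_command(
  increments=[
    [[0, 1, 0, 0], [0, 2, 0, 0], [0, 2, 0, 0]],
  ],
)

```text
t: 24.97
position: [0.6083, 0.158, 0.0552]
eef_rot: [-0.001, 0.675, 0.738, -0.001]
contact_force: [-4.5, -2.1, 2.1]
grip_width: 0.0321
```

Run:
```python
from h import *
st();o=arm.observe()
c=arm.capture('wrist'); save(c,'wrist15')
```

```text
t 24.97 p [0.6083 0.158  0.0552] th 95.1 tilt [-0.003 -0.001 -1.   ] F [-4.5 -2.1  2.1] w 0.0321 q [0.17 0.24 1.83 0.   1.07 0.08]
```

View pics/wrist15.png

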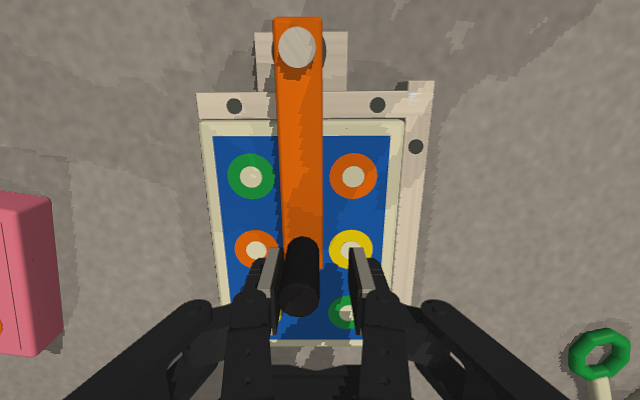

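Stop is being felt; one more 2 mm nudge, then release.

Request:
arm_command(
  increments=[
    [[0, 1, 0, 0], [0, 2, 0, 0], [0, 2, 0, 0]],
  ],
)

```text
t: 25.27
position: [0.6084, 0.158, 0.055]
eef_rot: [-0.003, 0.675, 0.738, -0.003]
contact_force: [-11.8, -2.3, 7.6]
grip_width: 0.0328
```

Request:
arm_command(
  increments=[
    [[0, -5, 0, 0], [0, -9, 0, 0], [0, -9, 0, 0]],
  ],
)

```text
t: 25.52
position: [0.6022, 0.1577, 0.0554]
eef_rot: [0.0, 0.675, 0.738, 0.0]
contact_force: [-0.5, 0.0, -0.3]
grip_width: 0.0324
```

Request:
arm_command(
  increments=[
    [[0, 0, 0, 0], [0, 0, 0, 0], [0, 0, 0, 0], [0, 0, -30, 0], [0, 0, -65, 0], [0, 0, -100, 0], [0, 0, -130, 0], [-30, 0, -160, 0], [-70, 0, -180, 0], [-70, 0, -180, 0], [-70, 0, -180, 0]],
  ],
  hand=0.6,
)

```text
t: 26.43
position: [0.61, 0.0862, 0.2378]
eef_rot: [0.002, 0.676, 0.737, 0.002]
contact_force: [-0.6, -0.3, -0.4]
grip_width: 0.0514
```

Run:
```python
from h import *
st();o=arm.observe()
c=arm.capture('wrist'); save(c,'wrist16');pickle.dump(wristcal(c,o),open('w16.pkl','wb'))
c=arm.capture('scene'); pickle.dump(dict(c),open('scene16.pkl','wb'));save(c,'scene16')
```

```text
t 26.43 p [0.61   0.0862 0.2378] th 94.93 tilt [ 0.005  0.    -1.   ] F [-0.6 -0.3 -0.4] w 0.0514 q [ 0.05  0.04  1.72  0.    1.37 -0.03]
```

View pics/wrist16.png

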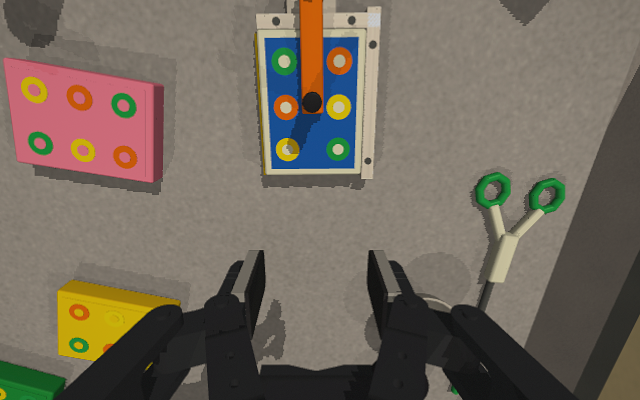

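View pics/scene16.png

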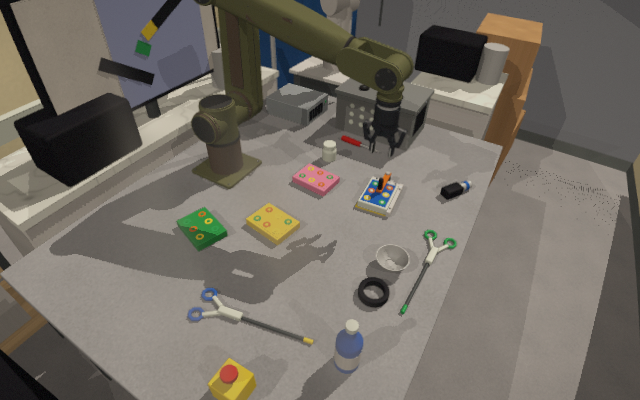

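Request:
arm_command(
  increments=[
    [[-40, 0, 0, 0], [-80, 0, 0, 0], [-120, 0, 0, 0], [-160, 0, 0, 0], [-200, 0, 0, 0], [-230, 0, 0, 0], [-230, 0, 0, 0], [-230, 0, 0, 0]],
  ],
)

```text
t: 27.2
position: [0.6285, -0.1413, 0.2328]
eef_rot: [-0.002, 0.675, 0.737, -0.001]
contact_force: [0.9, 0.4, -1.1]
grip_width: 0.0511
```

Run:
```python
from h import *
st()
c=arm.capture('top');pickle.dump(dict(c),open('top17.pkl','wb'))
cv2.imwrite('pics/top17.png',cv2.resize(c['frame'][120:185,225:310,::-1],None,fx=9,fy=9,interpolation=cv2.INTER_CUBIC))
cv2.imwrite('pics/w16z.png',cv2.resize(cv2.imread('pics/wrist16.png')[0:200,230:400],None,fx=3,fy=3,interpolation=cv2.INTER_CUBIC))
```

```text
t 27.2 p [ 0.6285 -0.1413  0.2328] th 95.02 tilt [-0.003  0.002 -1.   ] F [ 0.9  0.4 -1.1] w 0.0511 q [-0.3   0.11  1.66  0.    1.37 -0.39]
```

View pics/top17.png

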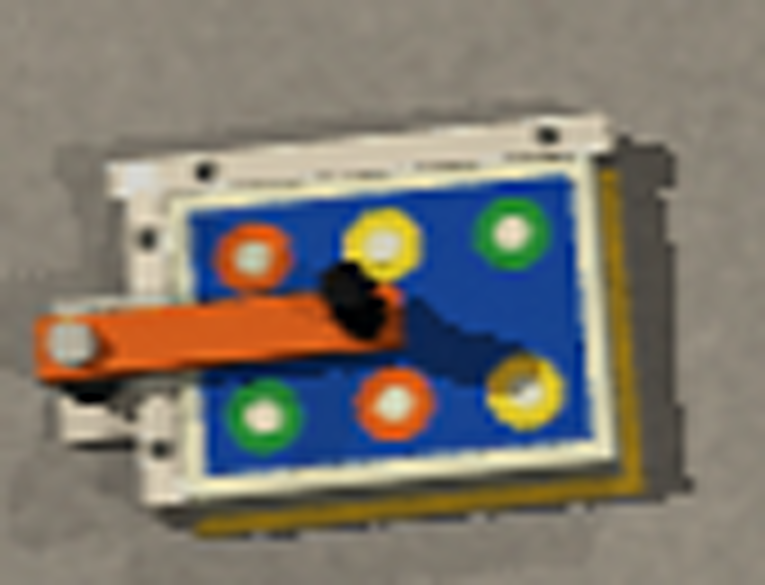

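View pics/w16z.png

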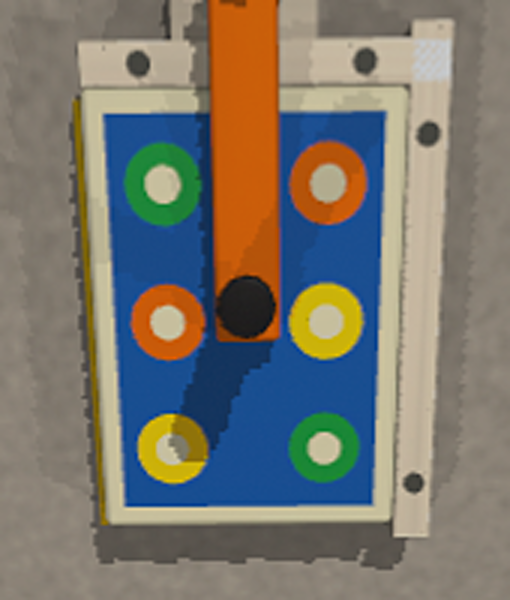

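```bash
python3 -c "
from h import *
print(arm.close_job())"
```

```text
the job is handed in; nothing more can be done
None
```

The board is docked against both fences with the keeper arm swung over it to its stop, and the job is handed in at about 27 s of the 67 s allowed.

- **Board:** I slid it flat with two-finger pushes: first into the side fence, where it stopped at about 17 N. Then I pushed it into the far fence, where it stopped at about 18 N. A second light push at the side fence met resistance at the same place, so it had not shifted. The last top and wrist pictures show no visible gap at either fence and the board square in the corner.
- **Keeper:** I swung it with the knob held loosely between the fingers until it stopped moving at about 12 N. I then let go and lifted clear. The last pictures show the arm along the dock's -y, over the board.
- **Other things:** Nothing else was touched, and in the last scene view I saw no change in the bystanders. I judged that by eye and did not measure it.
- **One disagreement:** My first estimate of the dock's position was about 4 mm off in y. The fence contacts and a closer look at the keeper pin agreed with each other, so I corrected it.

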